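# Find the bases for two doll tops

## Task

Two doll tops stand on the bench, and three half-finished bases are held in the long wooden clamp, their joints turned to slightly different sizes. Find by trial fit the base that each top belongs to (it slides all the way down without rattling loose) and leave both tops standing fully home on their bases, the third base bare. Leave everything else on the bench where it is.

Things in the scene. Friction and masses are not known exactly. Their poses are not given: they have to be found in the camera images.
- top_plain: pale wood doll top, open side down: skirt 58 mm wide (z 0-23 mm), shoulders, then a head that is an upright cylinder 40 mm across from z = 41 to 68 mm (grip here); rounded crown at 81 mm, no bun. About 85 g. Origin: centre of the lower rim; z up. Round socket below 18 mm deep, 39.5 mm across: goes only over the 36.5 mm joint, stops on top of the wider ones
- top_bun: pale wood doll top, open side down: skirt 58 mm wide (z 0-23 mm), shoulders, then a head that is an upright cylinder 40 mm across from z = 41 to 68 mm (grip here); crown with a 19 mm bun, 91 mm high. About 85 g. Origin: centre of the lower rim; z up. Round socket below 18 mm deep, 45 mm across: belongs on the 42 mm joint, stops on the 47.5 mm one, rattles loose on the 36.5 mm one
- clamp: fixed wooden screw clamp: bars 370 mm long (its y), 44 mm high, 102 mm over both; screw handles reach 98 mm to its +x. Origin: underside centre, below the middle base. Holds 3 fixed bases 110 mm apart, each with a short round joint on top, 36.5, 42 or 47.5 mm across, bevelled 2 mm inward over its upper 4 mm; which base has which joint changes every run
- seat_left (a point): centre of the flat shoulder of the left (+y of the clamp) base, 60 mm above the bench, 58 mm across; on it stands the joint, 14 mm high. A top fully home has its rim on the shoulder, its origin here; a top too narrow for the joint stays 10 to 14 mm higher. z up, y along the row
- seat_mid (a point): centre of the flat shoulder of the middle base, 60 mm above the bench, 58 mm across; on it stands the joint, 14 mm high. A top fully home has its rim on the shoulder, its origin here; a top too narrow for the joint stays 10 to 14 mm higher. z up, y along the row
- seat_right (a point): centre of the flat shoulder of the right (-y of the clamp) base, 60 mm above the bench, 58 mm across; on it stands the joint, 14 mm high. A top fully home has its rim on the shoulder, its origin here; a top too narrow for the joint stays 10 to 14 mm higher. z up, y along the row
- sanding_block: round beech sanding block, 52 mm across, 30 mm high, lying between the doll tops; origin: centre of its underside. Leave alone.
- yellow_head: yellow-lacquered solid doll head, 40 mm across, 43 mm high; origin: centre of its underside. Leave alone.
- chuck_jaw: rusted stepped steel chuck jaw, 50 x 26 x 38 mm high; origin: centre of its underside. Leave alone.
- burnisher: burnisher lying flat, dark horn handle and steel blade, 195 mm long, 18 mm high, along its x axis; origin: on the underside at the end of the handle, near mid-length. Leave alone.
- small_blank: small solid doll blank, 38 mm across, 58 mm high; origin: centre of its underside. Leave alone.
Not all that is in view belongs to the job. What is shaped like the top_bun but red is not meant.

How it is judged:
At the end, for the whole second after the job is handed in: Both doll tops stand upright (within 4 degrees), released and at rest, fully home on two of the bases: rim within 3 mm of the shoulder's height and centred on the base within 4.5 mm. This is only possible with each top on the base it belongs to (((horizontal distance between top_plain and seat_left below 0.0045 m and z of top_plain in the frame of seat_left between -0.003 and 0.003 m) or (horizontal distance between top_plain and seat_mid below 0.0045 m and z of top_plain in the frame of seat_mid between -0.003 and 0.003 m) or (horizontal distance between top_plain and seat_right below 0.0045 m and z of top_plain in the frame of seat_right between -0.003 and 0.003 m)) and angle between each of top_plain, top_bun's own z axis and vertical below 0.07 rad and linear speed of each of top_plain, top_bun below 0.02 m/s and angular speed of each of top_plain, top_bun below 0.2 rad/s and ((horizontal distance between top_bun and seat_left below 0.0045 m and z of top_bun in the frame of seat_left between -0.003 and 0.003 m) or (horizontal distance between top_bun and seat_mid below 0.0045 m and z of top_bun in the frame of seat_mid between -0.003 and 0.003 m) or (horizontal distance between top_bun and seat_right below 0.0045 m and z of top_bun in the frame of seat_right between -0.003 and 0.003 m))); the robot touches nothing.
It fails at once if any bystander (sanding block, yellow head, chuck jaw, burnisher, small blank) is moved more than 40 mm (distance of any of sanding_block, yellow_head, chuck_jaw, burnisher, small_blank from where it was at the start of the episode above 0.04 m).
It also fails if it takes over 67 s, if anything falls off the work surface, if the arm or the gripper's body presses on something with over 40 N, if the wrist force passes 120 N, or if a joint passes its speed limit or range.

## Robot

A 6-joint arm with a two-finger parallel gripper is mounted at the origin on the work surface. World frame = base frame: x ahead of the robot, y to its left, z up, the work surface at z = 0. Lengths are in m, angles in rad, forces in N, time in s.
With the tool pointing down it reaches from about 0.3 to 1 m from the base axis. Payload 5.1 kg.
Tool frame: the origin (TCP) lies midway between the tips of the shut fingers; the grasp point (between the pads) lies 19 mm behind it; z points along the fingers, y is the line along which they close (so a half turn about z gives the same grasp; the last joint's range is limited). The gripper opens to 95 mm and grips with 3 to 60 N. Pads are 20 mm wide; open, the fingers measure 119 mm over their backs; the gripper's body (75 mm by 180 mm) begins 59 mm behind the grasp point.
Start: joints at [-0.083, 0.124, 1.65, -0, 1.367, -0.083], TCP at [0.65, -0, 0.215] pointing down, gripper open.
Joint ranges: [-2.61, 2.61], [-1.02, 2.33], [0.03, 2.71], [-1.35, 4.49], [0.32, 2.68], [-2.91, 2.91]. Speed limits (rad/s): [2.57, 2.57, 3.14, 3.14, 3.14, 3.14].

## Interface

Orientations are given as a unit quaternion [w, x, y, z].
In Python, from bench import arm gives the robot as it stands.
- The arm moves only by the tool servo_tool, never from a script. Its argument "increments" is one flat list of numbers, 7 for each row, row after row: the shift along the tool's x, y, z each as a share of 3 cm, from -1 to 1, then the turn, a rotation vector about the tool's x, y, z each as a share of 0.12 rad, from -1 to 1, then the opening, from 0 (shut) to 1 (fully open). A call has 1 to 20 rows; each row shifts and turns the commanded pose from where the row before left it, along the tool's axes as they then stand; what a row does not reach is not made up. A row lasts 1/10 s, in which the tool goes at most 50 mm and 8.59 degrees, less where a joint would pass 70% of its speed; a pose out of reach is approached as far as the arm can. A call with a number of a shift or a turn outside -1 to 1 is refused whole. A call with a gripper value outside its range is refused whole. The fingers move at their own pace and stop on an object; "grip_force" is the grip in N (left out, the last holds). Time passes only in rows, so rows that do not move let the fingers close. It gives the time, the measured TCP pose, the force, the opening and the grip force at its end, in the units of the state.
- arm.get_obs(): the state, without advancing time (a new reading comes with each control period).
- arm.read_camera(name): name is "scene" or "side" or "wrist"; returns a dict with "color" (480x640x3 uint8, red, green, blue), "mtx" (3x3 intrinsics, pixels), "extrinsics" (4x4, takes a point from camera to world coordinates). Camera axes: x right, y down, z forward; pixel columns grow to the right and rows downward; lengths in m; the calibration is good to about 2 mm. A picture is of the moment at which its call begins. There is no depth.
- arm.finish_job(): hands the job in; it is judged then, once.
The state is a dict: "time": time; "q": joint angles; "dq": joint speeds; "joint_torque": joint torques, N m; "eef_pos": TCP position; "tool_rot": TCP orientation; "force": force on the tool from outside, world axes, zero at the start; "ft_torque": the same for the moment, N m; "opening": opening from 0.0 (shut) to 1.0 (fully open); "grasp_force": force on a finger pad.
Only numpy, scipy, OpenCV 4.12 (cv2) and the standard library are available. Lean on these libraries where they do the work, as an engineer would, in place of code of your own. Each camera call takes 0.05 s, during which the arm holds its last target. There are 200 camera calls.

## Working session

There is one attempt and no reset: what is moved stays moved. The work goes in short steps, Python scripts to look and compute and a tool call to move; the robot and the scene stay as the last step left them, time stands still between calls to the robot, and variables do not carry over. Pictures are saved under pics/ and viewed, at most 10 in all, crops included, and the job is handed in when it is done.

Besides the shell and the picture viewer there is one more tool, called after ">>>" by a JSON object that holds its "name" and its "arguments", one argument or row to a line. servo_tool: Moves the arm, as the interface text tells. Shift numbers are shares of 3 cm and turn numbers shares of 0.12 rad, none past 1 either way. Its arguments: {"type":"object","properties":{"increments":{"type":"array"},"grip_force":{"type":"number"}},"required":["increments"]}

```bash
mkdir -p pics
python3 - <<'E'
from bench import arm
import cv2,numpy as np
for n in("scene","side"):
    d=arm.read_camera(n);cv2.imwrite(f"pics/{n}0.png",d["color"][:,:,::-1]);np.savez(f"{n}0.npz",**{k:d[k] for k in("color","mtx","extrinsics")})
    print(n,d["mtx"].round(1).tolist(),d["extrinsics"].round(3).tolist())
o=arm.get_obs();print(o)
E
```

```text
scene [[559.7, 0.0, 322.4], [0.0, 559.7, 232.6], [0.0, 0.0, 1.0]] [[0.409, 0.659, -0.631, 1.192], [0.912, -0.295, 0.283, -0.319], [0.0, -0.692, -0.722, 0.873], [0.0, 0.0, 0.0, 1.0]]
side [[507.4, 0.0, 319.2], [0.0, 507.4, 242.5], [0.0, 0.0, 1.0]] [[-0.985, -0.097, 0.142, 0.335], [-0.171, 0.653, -0.738, 0.771], [-0.022, -0.751, -0.66, 0.783], [0.0, 0.0, 0.0, 1.0]]
{'time': 0.1, 'q': array([-8.26092662e-02,  1.24475196e-01,  1.65151853e+00, -3.17047486e-05,
        1.36744772e+00, -8.25530215e-02]), 'dq': array([-6.43310980e-05,  3.31493049e-04, -4.15487780e-03, -4.15529280e-04,
       -2.15581829e-03, -3.93622723e-04]), 'joint_torque': array([ 5.00436727e-04, -4.18875861e+01, -3.61097610e+01,  7.76667567e-02,
        4.61263221e-02, -8.66308574e-05]), 'eef_pos': array([6.49440221e-01, 2.15446698e-06, 2.13498268e-01]), 'tool_rot': array([-6.95302546e-04,  7.07124090e-01,  7.07088867e-01, -6.09345252e-04]), 'force': array([ 0.51645296,  0.16987551, -0.34456355]), 'ft_torque': array([ 0.01660599, -0.00022335, -0.07487771]), 'grasp_force': 0.0, 'opening': 1.002534985964126}
```

View pics/scene0.png

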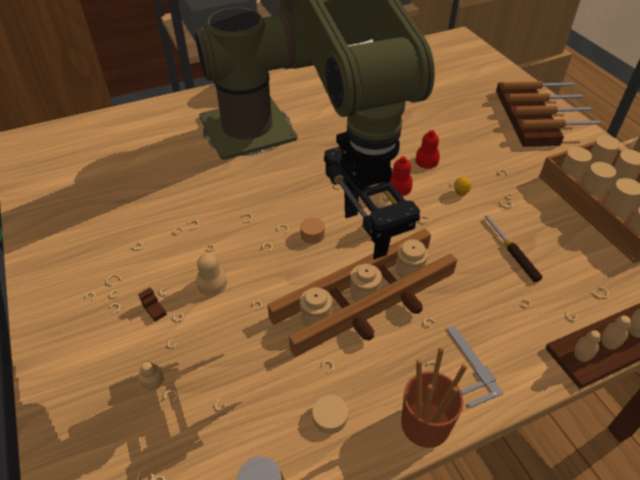

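View pics/side0.png

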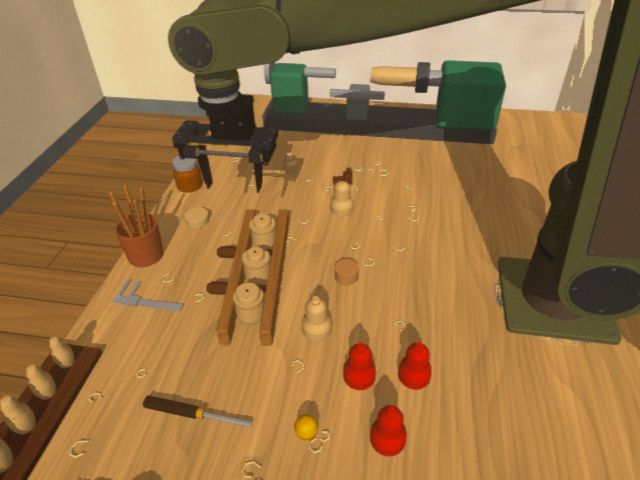

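The scene view shows the plain top at (210,272) and the three clamped bases at (316,305), (366,280) and (412,256). The bun top is hidden behind the gripper there. In the side view the bun top is at (316,318), the plain top at (342,198), and the bases at (263,228), (256,262) and (249,300). I'll enlarge these.

Run:
```python
import cv2,numpy as np
a=cv2.imread("pics/side0.png");b=cv2.imread("pics/scene0.png")
r=lambda i,x,y,w,h,W,H:cv2.resize(i[y:y+h,x:x+w],(W,H),interpolation=cv2.INTER_CUBIC)
# top: side crop of x215-365,y165-345 scaled; right: scene bases
A=r(a,220,200,60,130,277,600)
T=np.vstack([r(a,285,285,60,60,240,300)[:, :],r(a,310,165,60,60,240,300)])
B=np.vstack([r(b,290,230,150,100,283,189),r(b,180,240,60,60,283,283),np.zeros((128,283,3),np.uint8)])
cv2.imwrite("pics/c1.png",np.hstack([A,T,B]))
```

```text
(no output)
```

View pics/c1.png

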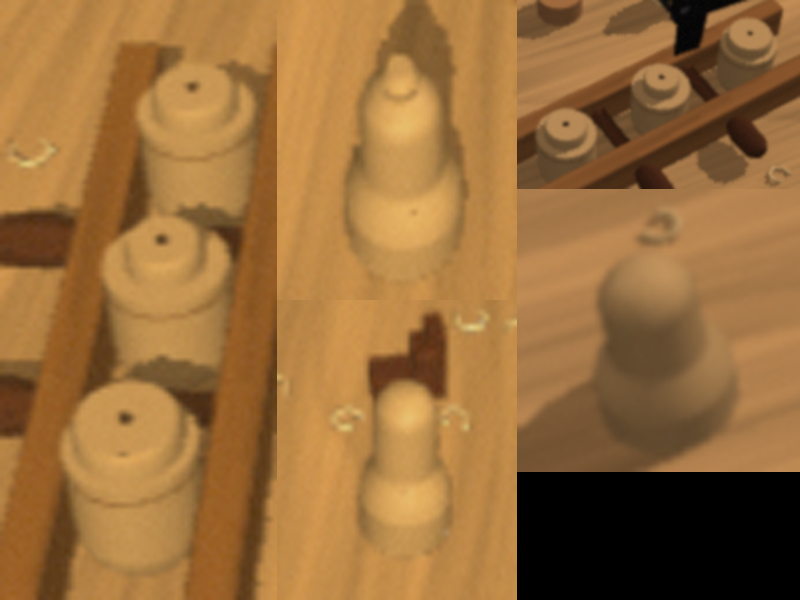

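The zoom shows joint-to-shoulder width ratios of about 0.69 for the far base (-y), 0.59 for the middle and 0.78 for the near base (+y). That suggests 42, 36.5 and 47.5 mm. The dark centre holes give the joint axes, so I'll triangulate those.

```bash
cat > h.py <<'E'
import numpy as np,cv2
def ray(d,u,v):
    E=d["extrinsics"];r=E[:3,:3]@np.linalg.solve(d["mtx"],[u,v,1.]);return E[:3,3],r/np.linalg.norm(r)
def onz(d,u,v,z):
    c,r=ray(d,u,v);return c+r*(z-c[2])/r[2]
def tri(*l):
    P=[np.eye(3)-np.outer(r,r) for c,r in l];return np.linalg.solve(sum(P),sum(p@c for p,(c,r) in zip(P,l)))
E
python3 - <<'E'
from h import *
S=np.load("side0.npz");C=np.load("scene0.npz")
for n,s,c in(("far",(261.6,218.9),(412.9-97.5,295.7)),("mid",(254.9,252),(366.3,270.8)),("near",(247.1,290.6),(412.9,247.5))):
    print(n,tri(ray(S,*s),ray(C,*c)).round(4),onz(S,*s,.074).round(4),onz(C,*c,.074).round(4))
def front(d,u,v):
    p=onz(d,u,v,0);h=p-d["extrinsics"][:3,3];h[2]=0;return p+.029*h/np.linalg.norm(h)
print("bun",front(S,316.2,340).round(3),onz(S,315.5,299,.083).round(3))
print("plain",front(S,341.5,215.6).round(3),front(C,211.8,295.8).round(3))
print("sand",onz(S,346,265,.03).round(3),onz(C,313,225,.03).round(3))
E
```

```text
far [ 0.6304 -0.0807  0.074 ] [ 0.6299 -0.0814  0.074 ] [ 0.6311 -0.0804  0.074 ]
mid [0.6162 0.0286 0.0741] [0.6157 0.0278 0.074 ] [0.6169 0.029  0.074 ]
near [0.6015 0.1374 0.0744] [0.6014 0.1367 0.074 ] [0.6017 0.1378 0.074 ]
bun [0.468 0.148 0.   ] [0.466 0.146 0.083]
plain [ 0.471 -0.241  0.   ] [ 0.468 -0.239  0.   ]
sand [ 0.429 -0.007  0.03 ] [0.427 0.003 0.03 ]
```

>>> {"name": "servo_tool", "arguments": {
  "increments": [0.7,-0.87,0.1,0,0,0,0.65,0.7,-0.87,0.1,0,0,0,0.65,0.7,-0.87,0.1,0,0,0,0.65,0.7,-0.87,0.1,0,0,0,0.65,0.7,-0.87,0.1,0,0,0,0.65,0.7,-0.87,0.1,0,0,0,0.65,0.7,-0.87,0.1,0,0,0,0.65,0,0,0,0,0,0,0.65,0,0,0,0,0,0,0.65],
  "grip_force": 20
}}

```text
time: 1.0
eef_pos: [0.4669, 0.1472, 0.1934]
tool_rot: [0.0, 0.707, 0.708, -0.0]
force: [0.2, -0.3, 0.3]
opening: 0.648
grasp_force: 0.0
```

Run:
```python
from bench import arm
import cv2,numpy as np
a=[]
for n in("wrist","scene"):
    d=arm.read_camera(n);np.savez(f"{n}1.npz",**{k:d[k] for k in("color","mtx","extrinsics")});a.append(d)
    print(n,d["mtx"].round(1).tolist(),d["extrinsics"].round(3).tolist())
W=cv2.resize(a[0]["color"],(480,360));S=a[1]["color"][100:280,300:460];S=cv2.resize(S,(320,360),interpolation=cv2.INTER_CUBIC)
cv2.imwrite("pics/c2.png",np.hstack([W,S])[:,:,::-1])
o=arm.get_obs();print(o["eef_pos"],o["tool_rot"],o["opening"])
```

```text
wrist [[429.3, 0.0, 317.3], [0.0, 429.3, 246.4], [0.0, 0.0, 1.0]] [[1.0, 0.0, 0.0, 0.467], [0.0, -0.965, -0.264, 0.221], [0.0, 0.264, -0.965, 0.364], [0.0, 0.0, 0.0, 1.0]]
scene [[559.7, 0.0, 322.4], [0.0, 559.7, 232.6], [0.0, 0.0, 1.0]] [[0.409, 0.659, -0.631, 1.192], [0.912, -0.295, 0.283, -0.319], [0.0, -0.692, -0.722, 0.873], [0.0, 0.0, 0.0, 1.0]]
[0.46787003 0.14658247 0.19375409] [1.99588538e-04 7.07267937e-01 7.06945559e-01 5.13161872e-05] 0.6483020517430672
```

View pics/c2.png

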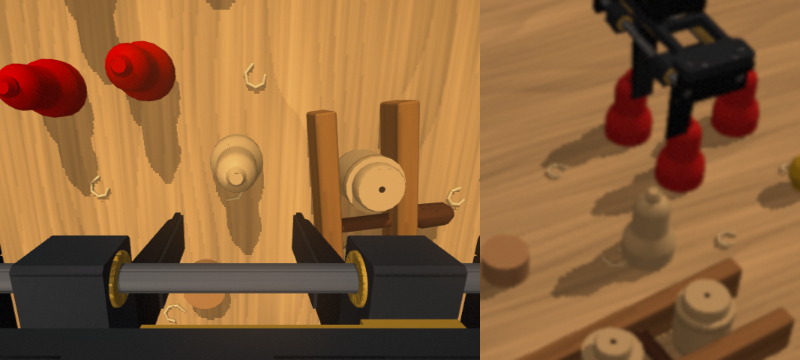

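The wrist view shows the bun's top at (315,237) in full-size pixels. The nearest red doll is well clear to the left. I'll cross-check the bun's position across the views.

Run:
```python
from h import *
S=np.load("side0.npz");W=np.load("wrist1.npz");C=np.load("scene1.npz")
w=ray(W,315,237.3);c=ray(C,386,194);s=ray(S,315.5,297)
print(onz(W,315,237.3,.091),onz(C,386,194,.089),onz(S,315.5,297,.089),tri(w,c),tri(w,s),tri(w,c,s))
# near base hole in the wrist view, known (.6015,.1374)
print(onz(W,381.5*4/3,189*4/3,.074))
```

```text
[0.46570822 0.15242443 0.091     ] [0.45984732 0.15497122 0.089     ] [0.46584085 0.14662218 0.089     ] [0.4651605  0.15250859 0.09393048] [0.46508145 0.15358789 0.09647406] [0.46511326 0.15225817 0.09444791]
[0.60186186 0.1375296  0.074     ]
```

>>> {"name": "servo_tool", "arguments": {
  "increments": [0.2,-0.07,0,0,0,0,0.65,0,0,0.84,0,0,0,0.65,0,0,0.84,0,0,0,0.65,0,0,0.84,0,0,0,0.65,0,0,0.84,0,0,0,0.65,0,0,0.84,0,0,0,0.65,0,0,0.84,0,0,0,0.65,0,0,0,0,0,0,0.65,0,0,0,0,0,0,0.3,0,0,0,0,0,0,0.3,0,0,0,0,0,0,0.3,0,0,0,0,0,0,0.3,0,0,0,0,0,0,0.3],
  "grip_force": 20
}}

```text
time: 2.4
eef_pos: [0.4664, 0.1532, 0.0441]
tool_rot: [0.001, 0.707, 0.707, 0.001]
force: [-1.2, 0.2, 5.1]
opening: 0.417
grasp_force: 20.0
```

>>> {"name": "servo_tool", "arguments": {
  "increments": [0,0,-0.9,0,0,0,0.3,0,0,-0.9,0,0,0,0.3,0,0,-0.9,0,0,0,0.3,0,0,-0.9,0,0,0,0.3,0,0,-0.9,0,0,0,0.3,-0.87,0.61,0,0,0,0,0.3,-0.87,0.61,0,0,0,0,0.3,-0.87,0.61,0,0,0,0,0.3,-0.87,0.61,0,0,0,0,0.3,-0.87,0.61,0,0,0,0,0.3,-0.87,0.61,0,0,0,0,0.3,-0.87,0.61,0,0,0,0,0.3,-0.87,0.61,0,0,0,0,0.3,-0.87,0.61,0,0,0,0,0.3,0,0,0,0,0,0,0.3,0,0,0,0,0,0,0.3]
}}

```text
time: 4.0
eef_pos: [0.6295, -0.0821, 0.1767]
tool_rot: [-0.001, 0.707, 0.707, -0.0]
force: [-0.0, 0.2, -1.8]
opening: 0.417
grasp_force: 20.0
```

Run:
```python
from bench import arm
import cv2,numpy as np
a=[]
for n in("wrist","scene","side"):
    d=arm.read_camera(n);np.savez(f"{n}2.npz",**{k:d[k] for k in("color","mtx","extrinsics")});a.append(d["color"])
r=lambda i,x,y,w,h,W,H:cv2.resize(i[y:y+h,x:x+w],(W,H),interpolation=cv2.INTER_CUBIC)
cv2.imwrite("pics/c3.png",np.hstack([r(a[0],200,100,240,300,400,500),r(a[1],250,200,100,125,200,250).repeat(2,0)[:500],r(a[2],220,130,80,200,200,500)])[:,:,::-1])
o=arm.get_obs();print(o["eef_pos"],o["tool_rot"],o["opening"])
```

```text
[ 0.62923892 -0.08096981  0.17720883] [-3.62590116e-04  7.06786618e-01  7.07426697e-01 -1.10840065e-04] 0.4169047057354052
```

View pics/c3.png

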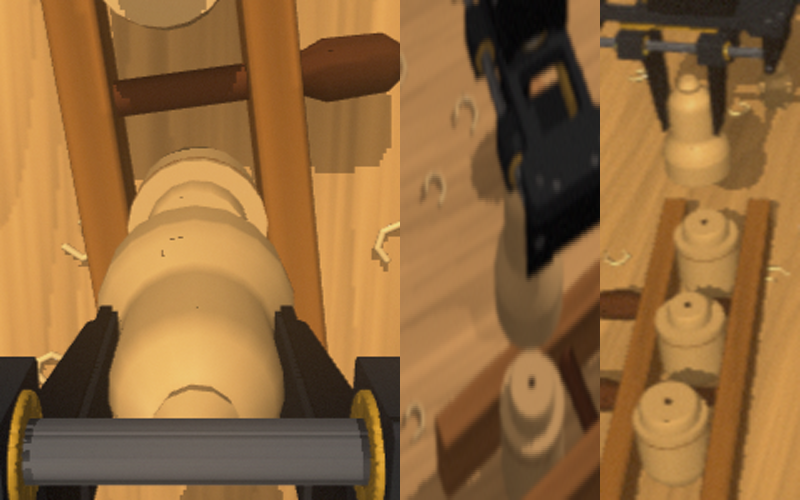

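>>> {"name": "servo_tool", "arguments": {
  "increments": [0.04,0.02,0,0,0,0,0.3,0,0,0.62,0,0,0,0.3,0,0,0.62,0,0,0,0.3,0,0,0.62,0,0,0,0.3,0,0,0,0,0,0,0.3,0,0,0.08,0,0,0,0.3,0,0,0.08,0,0,0,0.3,0,0,0.08,0,0,0,0.3,0,0,0.08,0,0,0,0.3,0,0,0,0,0,0,0.3]
}}

```text
time: 5.15
eef_pos: [0.6305, -0.0806, 0.112]
tool_rot: [-0.0, 0.707, 0.707, 0.0]
force: [-0.8, 0.3, -1.7]
opening: 0.416
grasp_force: 20.0
```

>>> {"name": "servo_tool", "arguments": {
  "increments": [0,0,0.08,0,0,0,0.3,0,0,0.08,0,0,0,0.3,0,0,0.08,0,0,0,0.3,0,0,0,0,0,0,0.3]
}}

```text
time: 5.55
eef_pos: [0.6304, -0.0806, 0.1044]
tool_rot: [-0.0, 0.707, 0.707, 0.0]
force: [0.1, 0.7, -0.6]
opening: 0.411
grasp_force: 20.0
```

>>> {"name": "servo_tool", "arguments": {
  "increments": [0.1,0,0,0,0,0,0.3,0,0,0,0,0,0,0.3]
}}

```text
time: 5.75
eef_pos: [0.6304, -0.0783, 0.1047]
tool_rot: [0.001, 0.707, 0.707, -0.001]
force: [-0.4, -1.6, -1.3]
opening: 0.418
grasp_force: 20.0
```

>>> {"name": "servo_tool", "arguments": {
  "increments": [-0.2,0,0,0,0,0,0.3,0,0,0,0,0,0,0.3]
}}

```text
time: 5.95
eef_pos: [0.6304, -0.0827, 0.1051]
tool_rot: [-0.001, 0.707, 0.707, 0.001]
force: [-1.3, 4.6, 0.9]
opening: 0.416
grasp_force: 20.0
```

The top slid fully down without resistance, and a ±3 mm sideways probe met contact on both sides, so this is the 42 mm joint. Recentre, release, lift.

>>> {"name": "servo_tool", "arguments": {
  "increments": [0.09,0,0.03,0,0,0,0.3,0,0,0,0,0,0,0.3,0,0,0,0,0,0,0.65,0,0,0,0,0,0,0.65,0,0,0,0,0,0,0.65,0,0,0,0,0,0,0.65,0,0,-0.3,0,0,0,0.65,0,0,-0.9,0,0,0,0.65,0,0,-0.9,0,0,0,0.65,0,0,-0.9,0,0,0,0.65,0,0,-0.9,0,0,0,0.65,0,0,0,0,0,0,0.65]
}}

```text
time: 7.15
eef_pos: [0.6332, -0.0816, 0.2274]
tool_rot: [0.004, 0.707, 0.707, 0.003]
force: [0.9, 0.3, 0.4]
opening: 0.649
grasp_force: 0.0
```

>>> {"name": "servo_tool", "arguments": {
  "increments": [-0.88,-0.89,0.1,0,0,0,0.65,-0.88,-0.89,0.1,0,0,0,0.65,-0.88,-0.89,0.1,0,0,0,0.65,-0.88,-0.89,0.1,0,0,0,0.65,-0.88,-0.89,0.1,0,0,0,0.65,-0.88,-0.89,0.1,0,0,0,0.65,0,0,0,0,0,0,0.65,0,0,0,0,0,0,0.65]
}}

```text
time: 7.95
eef_pos: [0.4698, -0.2396, 0.2024]
tool_rot: [-0.0, 0.708, 0.706, 0.0]
force: [0.5, 0.0, 0.5]
opening: 0.649
grasp_force: 0.0
```

Run:
```python
from bench import arm
import cv2,numpy as np
a=[]
for n in("wrist","side"):
    d=arm.read_camera(n);np.savez(f"{n}3.npz",**{k:d[k] for k in("color","mtx","extrinsics")});a.append(d["color"])
print(np.load("wrist3.npz")["extrinsics"].round(4).tolist())
cv2.imwrite("pics/c4.png",np.hstack([cv2.resize(a[0],(480,360)),cv2.resize(a[1][180:330,210:310],(240,360),interpolation=cv2.INTER_CUBIC)])[:,:,::-1])
o=arm.get_obs();print(o["eef_pos"],o["tool_rot"],o["opening"])
```

```text
[[1.0, -0.0027, -0.0008, 0.4702], [-0.0028, -0.9649, -0.2625, -0.1661], [-0.0, 0.2625, -0.9649, 0.3733], [0.0, 0.0, 0.0, 1.0]]
[ 0.4707755  -0.23887535  0.20278795] [-1.04262400e-04  7.06881073e-01  7.07332388e-01  1.76599294e-04] 0.651415879192766
```

View pics/c4.png

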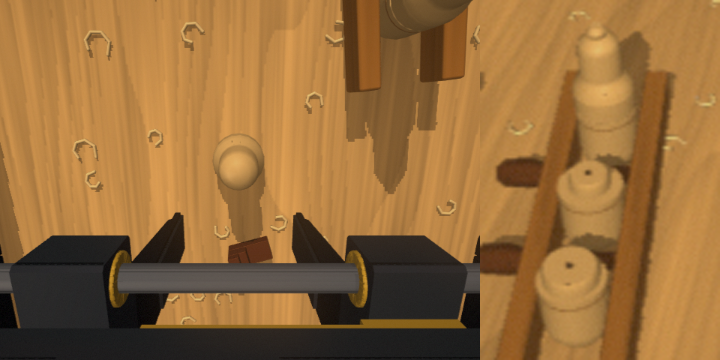

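The bun top sits flush on the right base. The plain top is centred near (319,222) in full wrist pixels, which puts it at about (0.471, -0.235).

>>> {"name": "servo_tool", "arguments": {
  "increments": [0.15,0.03,0,0,0,0,0.65,0,0,0.89,0,0,0,0.65,0,0,0.89,0,0,0,0.65,0,0,0.89,0,0,0,0.65,0,0,0.89,0,0,0,0.65,0,0,0.89,0,0,0,0.65,0,0,0.89,0,0,0,0.65,0,0,0,0,0,0,0.65,0,0,0,0,0,0,0.3,0,0,0,0,0,0,0.3,0,0,0,0,0,0,0.3,0,0,0,0,0,0,0.3,0,0,0,0,0,0,0.3],
  "grip_force": 20
}}

```text
time: 9.35
eef_pos: [0.4723, -0.2355, 0.0445]
tool_rot: [0.001, 0.707, 0.707, 0.0]
force: [-0.5, 0.6, 5.8]
opening: 0.414
grasp_force: 20.0
```

>>> {"name": "servo_tool", "arguments": {
  "increments": [0,0,-0.9,0,0,0,0.3,0,0,-0.9,0,0,0,0.3,0,0,-0.9,0,0,0,0.3,0,0,-0.9,0,0,0,0.3,0,0,-0.9,0,0,0,0.3,0.98,0,0,0,0,0,0.3,0.98,0,0,0,0,0,0.3,0.98,0,0,0,0,0,0.3,0.98,0,0,0,0,0,0.3,0.98,0.97,0,0,0,0,0.3,0.98,0.97,0,0,0,0,0.3,0.98,0.97,0,0,0,0,0.3,0.98,0.97,0,0,0,0,0.3,0.98,0.97,0,0,0,0,0.3,0,0,0,0,0,0,0.3,0,0,0,0,0,0,0.3]
}}

```text
time: 10.95
eef_pos: [0.6165, 0.0301, 0.177]
tool_rot: [-0.0, 0.707, 0.708, -0.001]
force: [-0.1, -0.3, -0.8]
opening: 0.411
grasp_force: 20.0
```

Run:
```python
from bench import arm
import cv2,numpy as np
a=[]
for n in("wrist","side"):
    d=arm.read_camera(n);np.savez(f"{n}4.npz",**{k:d[k] for k in("color","mtx","extrinsics")});a.append(d["color"])
print(np.load("wrist4.npz")["extrinsics"].round(4).tolist())
cv2.imwrite("pics/c5.png",np.hstack([cv2.resize(a[0][100:400,200:440],(400,500)),cv2.resize(a[1][130:330,200:320],(300,500),interpolation=cv2.INTER_CUBIC)])[:,:,::-1])
o=arm.get_obs();print(o["eef_pos"],o["tool_rot"],o["opening"])
```

```text
[[1.0, 0.0007, -0.0012, 0.6169], [0.0003, -0.9646, -0.2636, 0.1038], [-0.0014, 0.2636, -0.9646, 0.3478], [0.0, 0.0, 0.0, 1.0]]
[0.61590498 0.02899184 0.17737832] [-2.24172456e-04  7.07321256e-01  7.06892054e-01 -4.62018179e-04] 0.4142469070042957
```

View pics/c5.png

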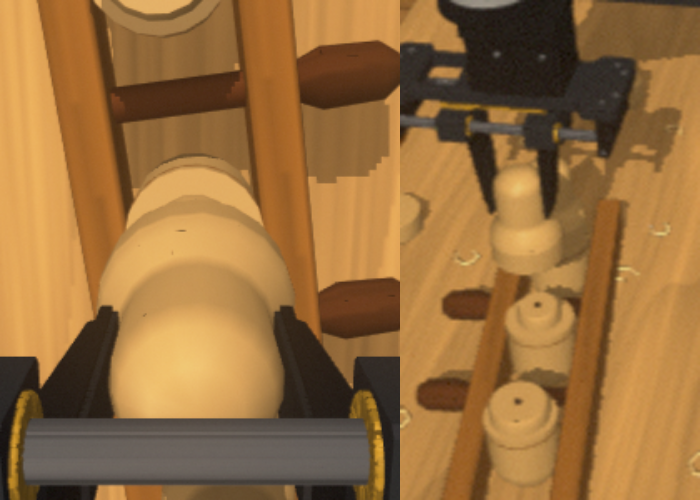

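The plain top hangs about 2 mm to +y of the tool centre: its skirt edge is at crop row 197, against 205 for the bun top. I'll shift a little to correct for that and lower it over the middle base.

>>> {"name": "servo_tool", "arguments": {
  "increments": [-0.08,-0.02,0,0,0,0,0.3,0,0,0.62,0,0,0,0.3,0,0,0.62,0,0,0,0.3,0,0,0.62,0,0,0,0.3,0,0,0,0,0,0,0.3,0,0,0.08,0,0,0,0.3,0,0,0.08,0,0,0,0.3,0,0,0.08,0,0,0,0.3,0,0,0.08,0,0,0,0.3,0,0,0.08,0,0,0,0.3,0,0,0,0,0,0,0.3]
}}

```text
time: 12.15
eef_pos: [0.6159, 0.0273, 0.1096]
tool_rot: [-0.0, 0.707, 0.707, -0.0]
force: [-0.2, 1.0, -1.0]
opening: 0.413
grasp_force: 20.0
```

Past the joint top with no resistance, so I'll go on down.

>>> {"name": "servo_tool", "arguments": {
  "increments": [0,0,0.08,0,0,0,0.3,0,0,0.08,0,0,0,0.3,0,0,0.06,0,0,0,0.3,0,0,0,0,0,0,0.3]
}}

```text
time: 12.55
eef_pos: [0.6163, 0.0274, 0.1046]
tool_rot: [0.0, 0.707, 0.707, 0.0]
force: [-2.3, 1.0, 4.6]
opening: 0.411
grasp_force: 20.0
```

>>> {"name": "servo_tool", "arguments": {
  "increments": [0.08,0,0,0,0,0,0.3,0,0,0,0,0,0,0.3]
}}

```text
time: 12.75
eef_pos: [0.6165, 0.0284, 0.1047]
tool_rot: [0.001, 0.707, 0.707, -0.001]
force: [-2.8, -4.8, 5.4]
opening: 0.416
grasp_force: 20.0
```

>>> {"name": "servo_tool", "arguments": {
  "increments": [-0.16,0,0,0,0,0,0.3,0,0,0,0,0,0,0.3]
}}

```text
time: 12.95
eef_pos: [0.6165, 0.0262, 0.1049]
tool_rot: [-0.001, 0.707, 0.707, 0.002]
force: [-2.8, 3.7, 6.8]
opening: 0.417
grasp_force: 20.0
```

Fully home and snug on both sides. Recentre, release, lift.

>>> {"name": "servo_tool", "arguments": {
  "increments": [0.07,0,0,0,0,0,0.3,0,0,0,0,0,0,0.3,0,0,0,0,0,0,0.65,0,0,0,0,0,0,0.65,0,0,0,0,0,0,0.65,0,0,0,0,0,0,0.65,0,0,-0.3,0,0,0,0.65,0,0,-0.9,0,0,0,0.65,0,0,-0.9,0,0,0,0.65,0,0,-0.9,0,0,0,0.65,0,0,-0.9,0,0,0,0.65,0,-0.9,0,0,0,0,0.65,0,-0.9,0,0,0,0,0.65,0,-0.9,0,0,0,0,0.65,0,-0.9,0,0,0,0,0.65,0,-0.9,0,0,0,0,0.65,0,0,0,0,0,0,0.65,0,0,0,0,0,0,0.65]
}}

```text
time: 14.75
eef_pos: [0.4814, 0.027, 0.2213]
tool_rot: [0.001, 0.707, 0.707, 0.001]
force: [1.3, -0.4, 0.2]
opening: 0.651
grasp_force: 0.0
```

Run:
```python
from bench import arm
import cv2,numpy as np
a=[arm.read_camera(n)["color"] for n in("scene","side")]
cv2.imwrite("pics/c6.png",np.hstack([cv2.resize(a[0][200:360,260:460],(460,368),interpolation=cv2.INTER_CUBIC),cv2.resize(a[1][180:340,200:320],(276,368),interpolation=cv2.INTER_CUBIC)])[:,:,::-1])
```

```text
(no output)
```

View pics/c6.png

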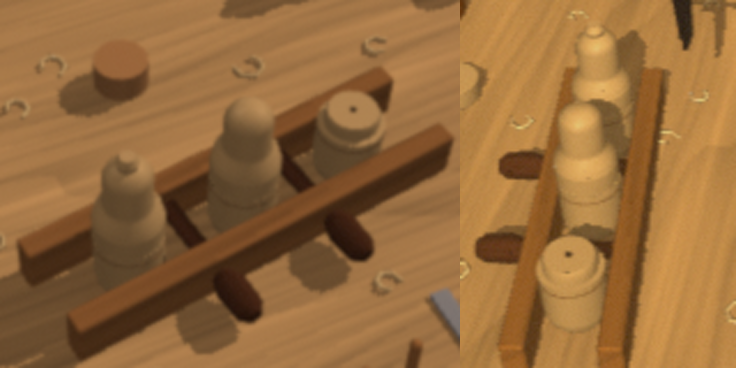

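Both tops sit upright and flush on the right base, crop (128,225), and the middle base, crop (245,170). The left base is bare.

```bash
python3 -c "
from bench import arm
print(arm.finish_job())"
```

```text
the job is handed in; nothing more can be done
None
```

The job is handed in with top_bun home on the right (-y) base, top_plain home on the middle base and the left base bare; the final pictures show both tops upright and flush, but no pass/fail verdict came back.

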